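# Mount the gauge carrier on its dovetail rail

### The arm

A 7-joint arm with a two-finger parallel gripper is mounted at the origin on the work surface. World frame = base frame: x ahead of the robot, y to its left, z up, the work surface at z = 0. Lengths are in m, angles in rad, forces in N, time in s.
With the tool pointing down it reaches from about 0.35 to 0.9 m from the base axis. Payload 8.1 kg.
Tool frame: the origin (TCP) lies midway between the tips of the shut fingers; the grasp point (between the pads) lies 19 mm behind it; z points along the fingers, y is the line along which they close (so a half turn about z gives the same grasp; the last joint's range is limited). The gripper opens to 92 mm and grips with 3 to 60 N. Pads are 19 mm wide; open, the fingers measure 130 mm over their backs; the gripper's body (75 mm by 190 mm) begins 47 mm behind the grasp point.
Start: joints at [-1.355, 0.434, 0.025, 1.573, -0.012, 1.134, -0.075], TCP at [0.196, 0.594, 0.227] pointing down, gripper open.
Joint ranges: [-2.62, 2.62], [-0.44, 2.09], [-1.27, 1.32], [0.08, 2.57], [-1.32, 4.46], [0.12, 2], [-2.74, 2.74]. Speed limits (rad/s): [2.22, 2.22, 3.01, 3.01, 3.14, 3.14, 3.14].

### API

Orientations are given as a rotation vector (axis times angle).
In Python, from cell import arm gives the robot as it stands.
- The arm moves only by the tool carry_out, never from a script. Its arguments are lists of equal length, an entry for each row: "claw": the finger opening in cm, from 0 to 9.18; "delta_pos": the shift along the tool's x, y, z in cm, a list of three; "angular": the turn, a rotation vector about the tool's x, y, z in rad, a list of three. In form: {"claw": [claw, ...], "delta_pos": [[dx, dy, dz], ...], "angular": [[ax, ay, az], ...]}. A call has 1 to 20 rows; each row shifts and turns the commanded pose from where the row before left it, along the tool's axes as they then stand; what a row does not reach is not made up. A row lasts 1/10 s, in which the tool goes at most 50 mm and 8.59 degrees, less where a joint would pass 70% of its speed; a pose out of reach is approached as far as the arm can. A call with a gripper value outside its range is refused whole. The fingers move at their own pace and stop on an object; "force" is the grip in N (left out, the last holds). Time passes only in rows, so rows that do not move let the fingers close. It gives the time, the measured TCP pose, the force, the opening and the grip force at its end, in the units of the state.
- arm.observe(): the state, without advancing time (a new reading comes with each control period).
- arm.get_image(name): name is "scene" or "top" or "wrist"; returns a dict with "frame" (384x512x3 uint8, red, green, blue), "mtx" (3x3 intrinsics, pixels), "T" (4x4, takes a point from camera to world coordinates). Camera axes: x right, y down, z forward; pixel columns grow to the right and rows downward; lengths in m; the calibration is good to about 2 mm. The wrist camera is an equidistant fisheye: a pixel r from the principal point sees the ray r / f radians off the axis. A picture is of the moment at which its call begins. There is no depth.
- arm.sign_off(): hands the job in; it is judged then, once.
Trained networks look in a picture, given as the dict that the camera call returned (one of the last four; its "shot" number tells which), for a name from the list of things; names that differ only in an ending like _2 or _b are one class to them, and where a whole thing is asked for, a point or a joint stands for the part that bears it (a point fixed in the world has none). Each returns a list of dicts, best first, with "conf" (0 to 1); they miss things now and then, are a little off and sometimes report something else, mostly with a low value. They report only what shows in the picture. A call takes as long as a camera call. They do not tell look-alikes from the thing itself.
- arm.look_for(label, picture): "centre" ([column, row] as shares, 0 to 1, of the picture: columns of its width, rows of its height, amid what is visible of it).
- arm.trace(label, picture): "region" (384x512 bool, what is visible of it) and "centre" ([column, row] as shares, 0 to 1, of the picture: columns of its width, rows of its height, amid what is visible of it).
- arm.place_of(label, picture): "centre" ([column, row] as shares, 0 to 1, of the picture: columns of its width, rows of its height: a listed point, or the origin of a listed thing).
The state is a dict: "clock": time; "joints": joint angles; "dq": joint speeds; "joint_efforts": joint torques, N m; "position": TCP position; "ee_rot": TCP orientation; "force": force on the tool from outside, world axes, zero at the start; "ft_torque": the same for the moment, N m; "width": opening from 0.0 (shut) to 1.0 (fully open); "gripper_force": force on a finger pad.
Only numpy, scipy, OpenCV 4.12 (cv2) and the standard library are available. Lean on these libraries where they do the work, as an engineer would, in place of code of your own. Each camera call takes 0.05 s, during which the arm holds its last target. There are 200 camera calls.

### The job

Slide the gauge carrier onto the dovetail rail from the rail's open end and run it gently up until it sits against the end stop, without ramming it. Then tighten its clamp knob clockwise until the jaw grips the rail firmly, by feel and without overtightening, and let go. Leave the other things on the bench where they are.

Things in the scene. Friction and masses are not known exactly. Their poses are not given: they have to be found in the camera images.
- carrier: Loose aluminium gauge carrier, 0.4-0.65 kg. Origin under its middle at its lowest level (bench height at start). x: direction it is slid on; y: to the knob side; z up. Plate 70 mm in x, y -31 to +42, z 24 to 34 mm. Under it dovetail lips on both sides, down to z 0. The plate's underside (z 24) rides on the rail top: origin then 18 mm above the bench, axes parallel to the rail's.
- block_grip (a point): On the carrier at x = y = 0, z = 56 mm, axes as the carrier's: inside the plain block to hold it by, 30 mm (x) by 28 mm (y), z 34 to 70 mm, standing on the plate's middle.
- nose (a point): Carrier's leading edge: x = 35, y = 0, z = 24 mm in the carrier's frame; axes as the carrier's. Home when it touches the stop's face.
- jaw: The carrier's movable jaw under the plate on the knob side, 46 mm long; origin at carrier y = 30 mm, z = 0 when open. The knob draws it to -y, 5 mm per rad, onto a strip along the rail's neck; first it shifts the carrier up to 2.4 mm sideways, then it bites. Turning also twists the carrier in its play: once it is eased off, part of the clamp force is lost, so tighten two or three times.
- knob (a joint): Clamp screw turn, rad: 0 loose, grows clockwise seen from above, ends at 1.7; starts at 0 to 0.08. Steady drag 0.35 N m, stays where left. It bites at 0.45 to 1.0 (differs each start, unmeasured); from there clamp force grows 150 to 300 N per rad and torque 0.005 N m per N. Firm is over 12 N; aim at 35 N, 0.18 N m over the drag, felt again after easing off. 65 N is overtight.
- knob_grip (a point): Middle of the knob's black bar grip, on its vertical axis: carrier x = 0, y = 62, z = 56 mm. Bar 40 mm long, 12 thick, z 40 to 65 mm, above a 40 x 40 mm ear whose top is at z 34. The point's x axis lies along the bar (along the carrier's x at knob 0). The bar sits on the screw through a rubber bush, 3 N m per rad: it runs ahead of the screw under load.
- rail: Steel dovetail rail bolted down, 180 mm long, base plate 90 mm wide, 10 mm thick. Origin: bench level under its middle. x runs from the open end (-90 mm) to the stop end (+90). Top 42 mm above the bench; 40 mm wide at the top, 26 at the bottom (z 30), flanks 30 degrees from upright. First 12 mm taper 2.4 mm each side, 1.5 mm at the top. Side play of the carrier +-1.2 mm; lift play about 1 mm.
- rail_entry (a point): Middle of the rail's open end at top level: x = -90 mm, y = 0, z = 42 mm in the rail's frame; axes as the rail's.
- stop: Dark steel end stop across the rail's top, at rail x 40 to 75 mm, 14 mm long, 72 wide, 10 high above the rail, rigid. Origin: lower middle of the face that the carrier's nose meets, z 42 mm; axes as the rail's. Pushing it with more than 25 N spoils it.
- tape: Roll of white tape lying flat, 68 mm across, 22 mm high; not part of the job.
- tape_green: Roll of green tape lying flat, 60 mm across, 26 mm high; not part of the job.
- spool: Black wire spool standing upright, 56 mm across, 40 mm high; not part of the job.
- driver: Screwdriver lying on the bench; not part of the job.
- setblock: Steel setting block 50 x 30 x 25 mm; not part of the job.
- wrench: Wrench lying on the bench; not part of the job.
Things that resemble listed ones, but are neither listed nor needed, are in the scene too. Of the things that look like the rail, the middle-sized one is meant.

How it is judged:
By the outcome, as a careful person would: the job done as asked, in the order asked, and still so for the second after the job is handed in, with the robot touching nothing.
It also fails if it takes over 72 s, if anything falls off the work surface, if the arm or the gripper's body presses on something with over 40 N, if the wrist force passes 120 N, or if a joint passes its speed limit or range.

## Working session

There is one attempt and no reset: what is moved stays moved. The work goes in short steps, Python scripts to look and compute and a tool call to move; the robot and the scene stay as the last step left them, time stands still between calls to the robot, and variables do not carry over. Pictures are saved under pics/ and viewed, at most 12 in all, crops included, and the job is handed in when it is done.

Besides the shell and the picture viewer there is one more tool, called as name(argument=value, ...) on one line, values as JSON. carry_out: Moves the arm, as the interface text tells. Its arguments: {"type":"object","properties":{"claw":{"type":"array","items":{"type":"number"}},"delta_pos":{"type":"array","items":{"type":"array","items":{"type":"number"}}},"angular":{"type":"array","items":{"type":"array","items":{"type":"number"}}},"force":{"type":"number"}},"required":["claw","delta_pos","angular"]}

```bash
mkdir -p pics; cat > h.py <<'E'
import numpy as np, cv2
from cell import arm
from scipy.spatial.transform import Rotation as R
def px(im,c): return np.array([c[0]*512,c[1]*384])
def ray(im,p):
    K=im['mtx'];T=im['T']
    d=np.linalg.inv(K)@[p[0],p[1],1]; return T[:3,3],T[:3,:3]@d
def at_z(im,p,z):
    o,d=ray(im,p); return o+d*(z-o[2])/d[2]
def proj(im,X):
    T=im['T'];c=(np.asarray(X)-T[:3,3])@T[:3,:3]; u=c@im['mtx'].T
    return u[...,:2]/u[...,2:]
def save(im,n,s=1.5): cv2.imwrite('pics/'+n,cv2.resize(im['frame'][:,:,::-1],None,fx=s,fy=s))
E
python3 - <<'E'
from h import *
np.set_printoptions(precision=4,suppress=True)
print(arm.observe())
for n in('top','scene'):
    im=arm.get_image(n); save(im,n+'1.png'); print(n,im['T'],im['mtx'])
    for l,z in(('carrier',0),('block_grip',.056),('knob_grip',.056),('nose',.024),('rail',0),('rail_entry',.042),('stop',.042)):
        for r in arm.place_of(l,im)[:4]:
            p=px(im,r['centre']); print(l,round(r['conf'],2),p,at_z(im,p,z))
E
```

```text
{'clock': 0.0, 'joints': array([-1.3546,  0.4352,  0.025 ,  1.5741, -0.0116,  1.134 , -0.0751]), 'dq': array([ 0.0005,  0.0002,  0.0008,  0.0007, -0.0008, -0.0007,  0.0005]), 'joint_efforts': array([ -0.0002, -66.7849,   0.9848, -31.4458,  -0.0605,   0.0429,
         0.0002]), 'position': array([0.1958, 0.593 , 0.226 ]), 'ee_rot': array([-0.4988, -3.1016,  0.0024]), 'force': array([-0.4456,  0.3056, -0.1679]), 'ft_torque': array([-0.0149, -0.0119, -0.0404]), 'gripper_force': 0.0, 'width': 1.0005775577888372}
top [[-0.0189 -0.9886  0.1493  0.2938]
 [-0.9998  0.0176 -0.0102  0.0498]
 [ 0.0075 -0.1495 -0.9887  1.11  ]
 [ 0.      0.      0.      1.    ]] [[442.3892   0.     252.2249]
 [  0.     442.3892 185.2885]
 [  0.       0.       1.    ]]
carrier 0.8 [176.0768 180.5952] [0.4769 0.2313 0.    ]
carrier 0.68 [391.9872 211.0848] [ 0.3894 -0.3128  0.    ]
carrier 0.34 [161.9968 155.4816] [0.5427 0.2678 0.    ]
block_grip 0.6 [171.1104 176.6016] [0.4777 0.2342 0.056 ]
knob_grip 0.58 [158.208  155.4048] [0.5305 0.266  0.056 ]
nose 0.96 [191.0784 175.488 ] [0.4852 0.1902 0.024 ]
nose 0.72 [
[... 558 characters left out ...]
   1.    ]]
carrier 0.84 [308.5824 180.5952] [0.4668 0.2246 0.    ]
block_grip 0.63 [314.2144 164.1984] [0.4735 0.2319 0.056 ]
block_grip 0.18 [343.3984 278.4   ] [ 0.7607 -0.0181  0.056 ]
knob_grip 0.65 [331.7248 172.9152] [0.5307 0.2355 0.056 ]
nose 0.95 [310.4768 182.2848] [0.4947 0.1971 0.024 ]
rail 0.9 [266.0864 131.2128] [0.1851 0.3268 0.    ]
rail 0.62 [203.3152 208.2048] [ 0.3648 -0.064   0.    ]
rail 0.59 [236.288  254.8992] [ 0.5409 -0.1013  0.    ]
rail_entry 0.96 [268.8   227.904] [ 0.5579 -0.0193  0.042 ]
rail_entry 0.68 [226.5088 195.9168] [ 0.4068 -0.0196  0.042 ]
rail_entry 0.59 [300.4928 107.4048] [0.1966 0.4825 0.042 ]
stop 0.76 [207.2064 252.4032] [ 0.5243 -0.1646  0.042 ]
```

View pics/top1.png

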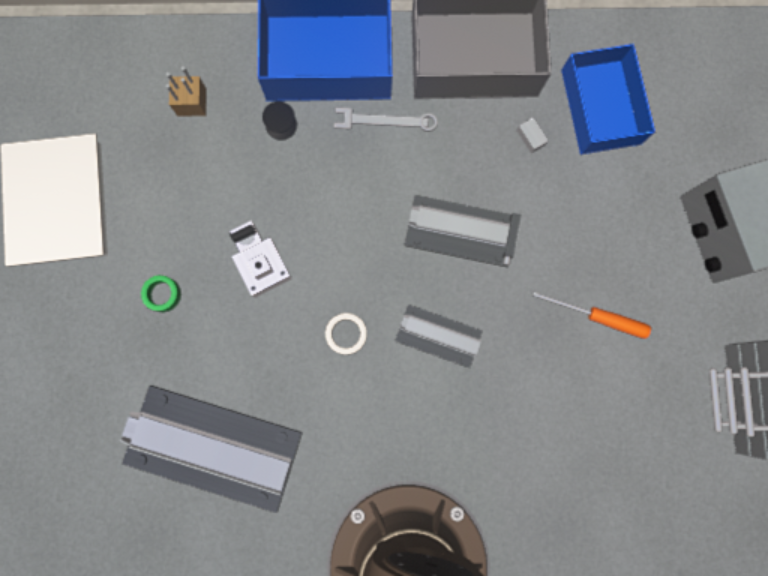

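View pics/scene1.png

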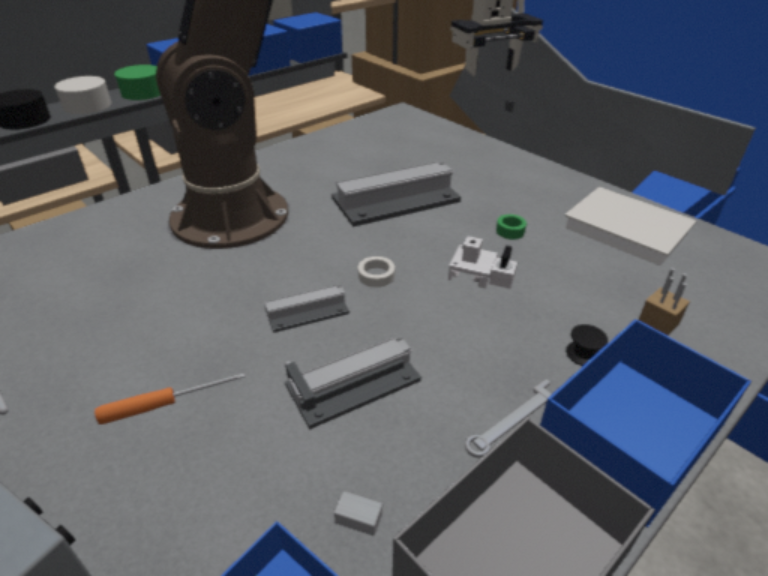

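The top view shows the carrier at about (259,262), with the knob up and to the left. The middle-sized rail is at (462,232), with its stop at the right end near (512,240) and its open end at (412,217). The scene view agrees. Next I'll refine both poses and work out the tool axes.

```bash
cat >> h.py <<'E'
def tri(obs):
    A=np.zeros((3,3));b=np.zeros(3)
    for im,p in obs:
        o,d=ray(im,p);d=d/np.linalg.norm(d);M=np.eye(3)-np.outer(d,d);A+=M;b+=M@o
    return np.linalg.solve(A,b)
def ray_w(im,p):
    K=im['mtx'];v=np.array([(p[0]-K[0,2]),(p[1]-K[1,2])]);r=np.linalg.norm(v);th=r/K[0,0]
    d=np.array([v[0]/r*np.sin(th),v[1]/r*np.sin(th),np.cos(th)]);return im['T'][:3,3],im['T'][:3,:3]@d
def at_zw(im,p,z):
    o,d=ray_w(im,p);return o+d*(z-o[2])/d[2]
def st():
    s=arm.observe();Rm=R.from_rotvec(s['ee_rot']).as_matrix()
    print('t %.2f pos'%s['clock'],s['position'].round(4),'x',Rm[:,0].round(3),'y',Rm[:,1].round(3),'z',Rm[:,2].round(3),'yaw_y %.3f'%np.arctan2(Rm[1,1],Rm[0,1]),'F',s['force'].round(1),'M',s['ft_torque'].round(2),'w %.4f g %.1f'%(s['width']*.0918,s['gripper_force']),'j',s['joints'].round(2)); return s,Rm
E
python3 - <<'E'
from h import *
np.set_printoptions(precision=4,suppress=True)
st()
a=arm.get_image('top');b=arm.get_image('scene')
for l,near in(('block_grip',(.475,.233,.056)),('knob_grip',(.53,.26,.056)),('nose',(.49,.195,.024)),('carrier',(.475,.23,0)),('rail_entry',(.558,-.02,.042)),('stop',(.523,-.17,.042)),('rail',(.54,-.1,0))):
    o=[]
    for im in(a,b):
        q=proj(im,np.array(near)); c=[px(im,r['centre']) for r in arm.place_of(l,im)]
        c=[p for p in c if np.linalg.norm(p-q)<18]
        if c:o.append((im,min(c,key=lambda p:np.linalg.norm(p-q))))
    if len(o)==2:print(l,tri(o),[at_z(i,p,near[2])[:2] for i,p in o])
    else: print(l,[at_z(i,p,near[2])[:2] for i,p in o])
for l,z in(('carrier',.034),('knob',.06),('rail',.01),('stop',.052)):
  for r in arm.trace(l,a)[:3]:
    m=r['region']; pts=np.argwhere(m)[:,::-1].astype(float)
    w=np.array([at_z(a,p,z)[:2] for p in pts],np.float32)
    print(l,r['conf'],len(pts),'ctr',w.mean(0),cv2.minAreaRect(w*1000))
E
```

```text
t 0.80 pos [0.1959 0.5935 0.2268] x [-0.95   0.313 -0.   ] y [0.313 0.95  0.   ] z [ 0.  0. -1.] yaw_y 1.252 F [-0.8  0.4  0. ] M [-0.04 -0.08 -0.03] w 0.0916 g 0.0 j [-1.35  0.43  0.02  1.57 -0.01  1.13 -0.08]
block_grip [0.4769 0.2327 0.0624] [array([0.4786, 0.2345]), array([0.4708, 0.2396])]
knob_grip [0.5242 0.2624 0.0468] [array([0.5252, 0.2635]), array([0.5295, 0.247 ])]
nose [0.4895 0.1951 0.0224] [array([0.4883, 0.1939]), array([0.4914, 0.1947])]
carrier [0.4796 0.2286 0.0022] [array([0.4829, 0.232 ]), array([0.4758, 0.227 ])]
rail_entry [ 0.5655 -0.018   0.0385] [array([ 0.5655, -0.0167]), array([ 0.5672, -0.0217])]
stop [ 0.5184 -0.1683  0.0386] [array([ 0.517 , -0.1687]), array([ 0.5219, -0.1689])]
rail [ 0.5397 -0.1035 -0.0028] [array([ 0.5389, -0.1033]), array([ 0.5417, -0.1048])]
carrier 0.7 1135 ctr [0.4891 0.2366] ((494.47998046875, 239.0299072265625), (117.45476531982422, 70.0705795288086), 26.59444236755371)
knob 0.7 153 ctr [0.5257 0.2571] ((526.7988891601562, 258.3492736816406), (38.59537887573242, 27.19693946838379), 89.01583099365234)
knob 0.7 2382 ctr [ 0.5281 -0.0914] ((527.8895263671875, -91.34050750732422), (166.38340759277344, 91.26910400390625), 77.36760711669922)
rail 0.91 6356 ctr [0.1887 0.314 ] ((191.49005126953125, 317.646484375), (279.375244140625, 137.28932189941406), 72.42727661132812)
rail 0.82 2341 ctr [ 0.5398 -0.0976] ((540.0016479492188, -99.2303237915039), (172.4445343017578, 92.1819076538086), 77.36819458007812)
rail 0.72 1347 ctr [ 0.3622 -0.0587] ((362.34844970703125, -59.84746551513672), (131.6709747314453, 66.20338439941406), 70.53913116455078)
stop 0.7 234 ctr [ 0.5123 -0.1789] ((513.4765014648438, -180.20932006835938), (19.425622940063477, 85.2310791015625), 74.2164077758789)
```

carry_out(claw=[5,5,5,5,5,5,5,5,5,5,5,5,5,5,5,5,5,5,5,5], delta_pos=[[-2.7,-1.82,0.2],[-2.7,-1.82,0.2],[-2.7,-1.82,0.2],[-2.7,-1.82,0.2],[-2.7,-1.82,0.2],[-2.7,-1.82,0.2],[-2.7,-1.82,0.2],[-2.7,-1.82,0.2],[-2.7,-1.82,0.2],[-2.7,-1.82,0.2],[-2.7,-1.82,0.2],[-2.7,-1.82,0.2],[-2.7,-1.82,0.2],[-2.7,-1.82,0.2],[0,0,0],[0,0,0],[0,0,0],[0,0,0],[0,0,0],[0,0,0]], angular=[[0,0,0],[0,0,0],[0,0,0],[0,0,0],[0,0,0],[0,0,0],[0,0,0],[0,0,0],[0,0,0],[0,0,0],[0,0,0],[0,0,0],[0,0,0],[0,0,0],[0,0,0.13],[0,0,0.13],[0,0,0.13],[0,0,0.13],[0,0,0.13],[0,0,0.13]])

```text
clock: 3.8
position: [0.475, 0.2331, 0.1988]
ee_rot: [1.648, 2.675, 0.001]
force: [-0.1, 0.7, -1.7]
width: 0.544
gripper_force: 0.0
```

```bash
python3 - <<'E'
from h import *
np.set_printoptions(precision=4,suppress=True)
st()
a=arm.get_image('wrist');save(a,'w1.png');print(a['T'],a['mtx'])
for l,z in(('carrier',0),('block_grip',.056),('knob_grip',.056),('nose',.024),('rail_entry',.042),('stop',.042)):
    for r in arm.place_of(l,a)[:3]:
        p=px(a,r['centre']);print(l,round(r['conf'],2),p,at_zw(a,p,z))
for r in arm.trace('carrier',a)[:1]:
    pts=np.argwhere(r['region'])[:,::-1].astype(float);w=np.array([at_zw(a,p,.034)[:2] for p in pts],np.float32)
    print(r['conf'],w.mean(0),cv2.minAreaRect(w*1000))
E
```

```text
t 3.80 pos [0.475  0.2331 0.1988] x [-0.45   0.893  0.   ] y [0.893 0.45  0.   ] z [ 0.  0. -1.] yaw_y 0.467 F [-0.1  0.7 -1.7] M [-0.06  0.07 -0.02] w 0.0499 g 0.0 j [-0.82  0.31  0.34  1.86 -0.12  0.99  0.04]
[[ 0.8926  0.4305  0.134   0.4386]
 [ 0.4509 -0.8525 -0.2645  0.3055]
 [ 0.0003  0.2965 -0.955   0.3562]
 [ 0.      0.      0.      1.    ]] [[297.3186   0.     265.8741]
 [  0.     297.3186 191.6294]
 [  0.       0.       1.    ]]
carrier 0.86 [267.008  169.6128] [0.477  0.2328 0.    ]
block_grip 0.71 [264.2944 184.2048] [0.4755 0.2289 0.056 ]
knob_grip 0.76 [323.0208 181.7088] [0.5298 0.2595 0.056 ]
nose 0.75 [264.192  205.2096] [0.491  0.1976 0.024 ]
0.65 [0.4925 0.2414] ((496.563720703125, 244.15760803222656), (113.64173889160156, 75.38496398925781), 26.640972137451172)
```

View pics/w1.png

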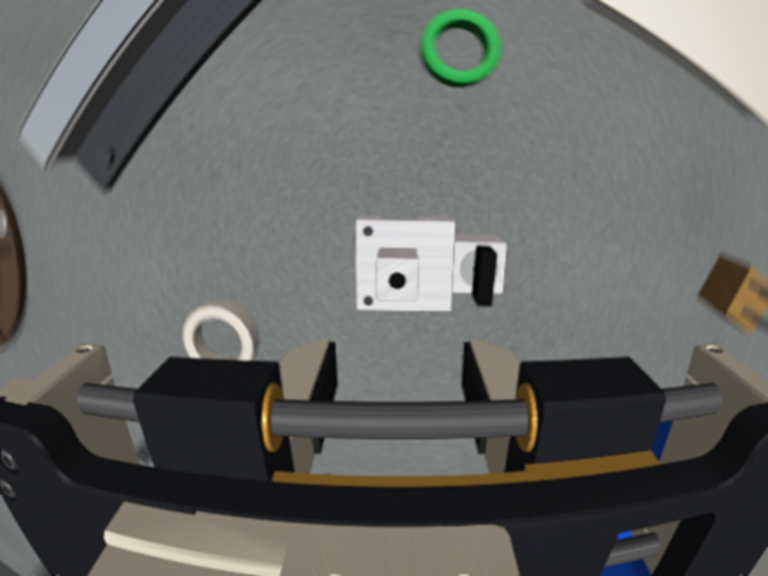

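carry_out(claw=[5,5,5,5,5,5,5,5,5,5,2,2,2,2,2,2,2,2], delta_pos=[[-0.25,0,2],[0,0,2],[0,0,2],[0,0,2],[0,0,2],[0,0,2],[0,0,2],[0,0,1.3],[0,0,0.7],[0,0,0],[0,0,0],[0,0,0],[0,0,0],[0,0,0],[0,0,0],[0,0,0],[0,0,0],[0,0,0]], angular=[[0,0,0],[0,0,0],[0,0,0],[0,0,0],[0,0,0],[0,0,0],[0,0,0],[0,0,0],[0,0,0],[0,0,0],[0,0,0],[0,0,0],[0,0,0],[0,0,0],[0,0,0],[0,0,0],[0,0,0],[0,0,0]], force=40)

```text
clock: 6.0
position: [0.4759, 0.2308, 0.0393]
ee_rot: [-1.641, -2.679, -0.0]
force: [-2.9, -0.5, 6.2]
width: 0.301
gripper_force: 40.0
```

```bash
python3 - <<'E'
from h import *
np.set_printoptions(precision=4,suppress=True)
s,Rm=st()
a=arm.get_image('wrist');save(a,'w2.png')
for l,z in(('carrier',0),('block_grip',.056),('knob_grip',.056),('nose',.024)):
    for r in arm.place_of(l,a)[:2]:
        p=px(a,r['centre']);w=at_zw(a,p,z);print(l,round(r['conf'],2),p,w,'tool',(w-s['position'])@Rm)
E
```

```text
t 6.00 pos [0.4759 0.2308 0.0393] x [-0.454  0.891  0.   ] y [ 0.891  0.454 -0.   ] z [-0.  0. -1.] yaw_y 0.472 F [-2.9 -0.5  6.2] M [-0.43  0.69 -0.1 ] w 0.0276 g 40.0 j [-0.75  0.53  0.26  2.02 -0.23  0.63  0.14]
carrier 0.94 [265.6256 218.304 ] [0.4759 0.2309 0.    ] tool [ 0.0001 -0.      0.0393]
block_grip 0.79 [267.1104 258.816 ] [0.477  0.2305 0.056 ] tool [-0.0007  0.0008 -0.0167]
```

View pics/w2.png

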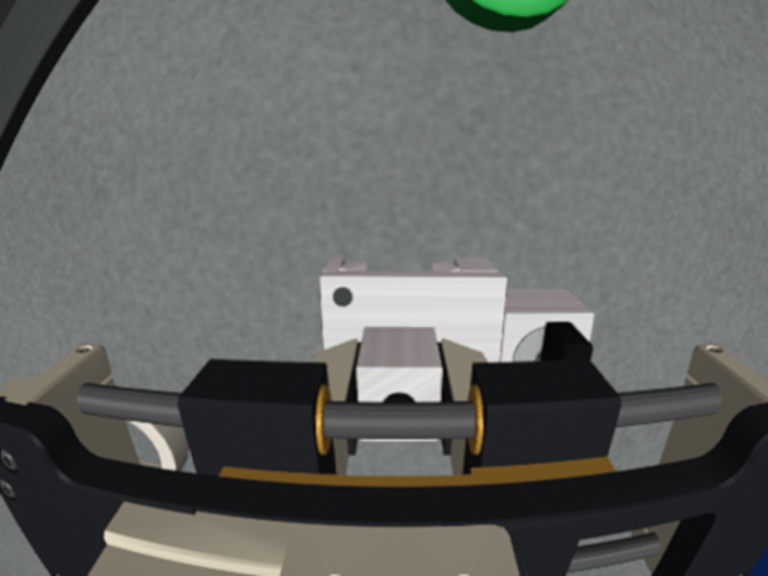

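The block is held squarely, with the opening at 27.6 mm. I'll lift it and carry it over past the stop end so the wrist camera can see the rail.

carry_out(claw=[2,2,2,2,2,2,2,2,2,2,2,2,2,2,2,2,2,2,2,2], delta_pos=[[0,0,-1.5],[0,0,-2.5],[0,0,-3],[0,0,-2.5],[0,0,-1.5],[-1.5,-0.6,0],[-3,-1.1,0],[-3,-1.1,0],[-3,-1.1,0],[-3,-1.1,0],[-3,-1.1,0],[-3,-1.1,0],[-3,-1.1,0],[-3,-1.1,0],[-3,-1.1,0],[-3,-1.1,0],[-3,-1.1,0],[-3,-1.1,0],[-0.4,-0.1,0],[0,0,0]], angular=[[0,0,0],[0,0,0],[0,0,0],[0,0,0],[0,0,0],[0,0,0],[0,0,0],[0,0,0],[0,0,0],[0,0,0],[0,0,0],[0,0,0],[0,0,0],[0,0,0],[0,0,0],[0,0,0],[0,0,0],[0,0,0],[0,0,0],[0,0,0.13]])

```text
clock: 8.25
position: [0.5232, -0.1723, 0.1478]
ee_rot: [-1.816, -2.562, 0.002]
force: [0.0, 1.3, -4.0]
width: 0.306
gripper_force: 40.0
```

carry_out(claw=[2,2,2,2,2,2], delta_pos=[[0,0,0],[0,0,0],[0,0,0],[0,0,0],[0,0,0],[0,0,0]], angular=[[0,0,0.14],[0,0,0.14],[0,0,0.14],[0,0,0.14],[0,0,0],[0,0,0]])

```text
clock: 8.85
position: [0.524, -0.1698, 0.1481]
ee_rot: [-2.445, -1.971, 0.001]
force: [0.6, -0.1, -4.7]
width: 0.298
gripper_force: 40.0
```

```bash
python3 - <<'E'
from h import *
np.set_printoptions(precision=4,suppress=True)
s,Rm=st()
a=arm.get_image('wrist');save(a,'w3.png')
for l,z in(('rail',0),('rail_entry',.042),('stop',.042)):
    for r in arm.place_of(l,a)[:3]:
        p=px(a,r['centre']);w=at_zw(a,p,z);print(l,round(r['conf'],2),p,w,'tool',(w-s['position'])@Rm)
for r in arm.trace('rail',a)[:2]:
    pts=np.argwhere(r['region'])[:,::-1].astype(float);w=np.array([at_zw(a,p,.01)[:2] for p in pts],np.float32)
    print(r['conf'],w.mean(0),cv2.minAreaRect(w*1000))
E
```

```text
t 8.85 pos [ 0.524  -0.1698  0.1481] x [ 0.212  0.977 -0.   ] y [ 0.977 -0.212 -0.001] z [-0.001  0.    -1.   ] yaw_y -0.214 F [ 0.6 -0.1 -4.7] M [-0.09  0.09 -0.  ] w 0.0273 g 40.0 j [-0.22  0.44  0.6   1.89 -0.31  0.91  0.32]
rail 0.84 [264.6016 117.1968] [ 0.536  -0.1054  0.    ] tool [ 0.0655 -0.0017  0.1481]
rail 0.58 [107.52 120.  ] [ 0.3644 -0.0634  0.    ] tool [ 0.0701 -0.1783  0.1483]
rail_entry 0.93 [268.3904  16.2816] [ 0.5593 -0.0145  0.042 ] tool [0.1592 0.0017 0.1061]
rail_entry 0.76 [94.4128 56.2944] [ 0.3894 -0.0006  0.042 ] tool [ 0.1368 -0.1672  0.1063]
0.8 [ 0.3661 -0.0603] ((363.77685546875, -63.15898895263672), (140.94430541992188, 68.4346923828125), 69.22575378417969)
0.6 [ 0.5427 -0.0879] ((542.8037719726562, -87.4044189453125), (165.9499969482422, 91.42798614501953), 76.79071044921875)
```

View pics/w3.png

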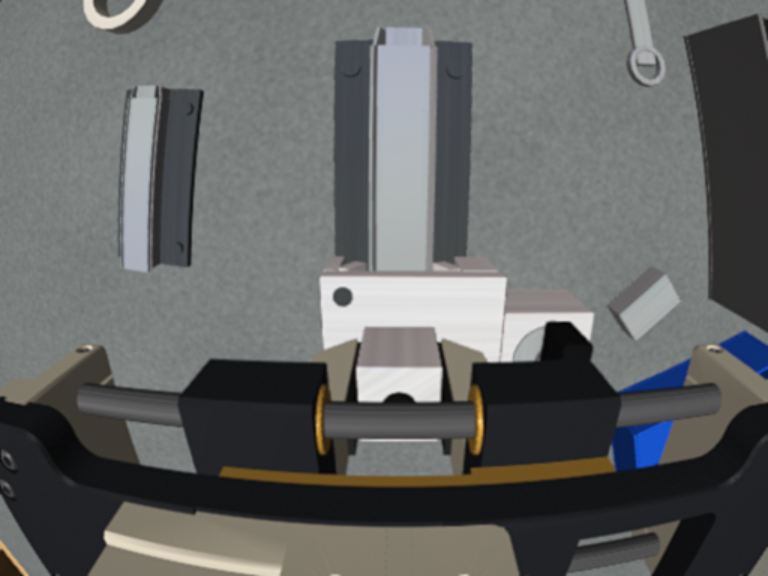

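The rail lies straight ahead and nearly aligned. Its bright top spans columns 372–432 and its base 335–470 in the displayed picture. I'll fit both sets of edges.

```bash
python3 - <<'E'
from h import *
np.set_printoptions(precision=4,suppress=True)
s,Rm=st()
a=arm.get_image('wrist');g=cv2.cvtColor(a['frame'],cv2.COLOR_RGB2GRAY).astype(float)
g=cv2.GaussianBlur(g,(3,3),0)
for r in range(16,180,16): print(r,g[r,218:322:2].astype(int))
dx=np.gradient(g,axis=1)
def edge(c0,c1,sign,rows,z):
    P=[]
    for r in rows:
        d=sign*dx[r,c0:c1];i=int(d.argmax())
        if 0<i<len(d)-1:
            den=d[i-1]-2*d[i]+d[i+1];o=.5*(d[i-1]-d[i+1])/den if den else 0
            P.append((at_zw(a,(c0+i+o+0.0,r),z)-s['position'])@Rm)
    P=np.array(P);k=np.polyfit(P[:,0],P[:,1],1)
    for _ in range(3):
        e=P[:,1]-np.polyval(k,P[:,0]);m=abs(e)<2*np.median(abs(e))+1e-4;k=np.polyfit(P[m,0],P[m,1],1)
    print('z',z,'slope',k[0],'y at .1',np.polyval(k,.1)*1000,'rms mm',e[m].std()*1000,m.sum(),'x range',P[:,0].min(),P[:,0].max());return k
R1=range(48,170);R2=range(40,165)
L=edge(218,232,-1,R2,.01);Rr=edge(304,320,1,R2,.01);print('base width mid',[(np.polyval(Rr,x)-np.polyval(L,x),(np.polyval(Rr,x)+np.polyval(L,x))/2) for x in(.04,.1,.16)])
L=edge(244,256,1,R1,.042);Rr=edge(281,293,-1,R1,.042);print('top width mid',[(np.polyval(Rr,x)-np.polyval(L,x),(np.polyval(Rr,x)+np.polyval(L,x))/2) for x in(.04,.1,.16)])
# entry end along columns
for c in(255,262,270,278): 
    col=g[8:40,c];print('entry col',c,col.astype(int))
for c in(232,305):print('base end',g[14:40,c].astype(int), (at_zw(a,(c,27),.01)-s['position'])@Rm)
for r in(18,19,20,28):print(r,(at_zw(a,(268,r),.042)-s['position'])@Rm)
# carrier block & plate top column centre in hand
print('plate row 190',g[190,200:345].astype(int))
E
```

```text
t 9.10 pos [ 0.5245 -0.17    0.1487] x [0.215 0.977 0.   ] y [ 0.977 -0.215 -0.   ] z [-0.  0. -1.] yaw_y -0.217 F [ 0.7  0.1 -4.2] M [-0.11  0.11 -0.01] w 0.0278 g 40.0 j [-0.22  0.44  0.6   1.89 -0.31  0.91  0.31]
16 [125 121 119 122 124 125 127 127 126 124 124 122 122 126 128 124 126 130
 128 126 128 125 125 126 125 125 123 125 125 123 124 128 128 125 125 128
 129 127 129 129 125 122 124 125 126 125 126 127 128 131 130 128]
32 [125 120  88  71  71  72  72  72  71  72  71  71  72  83 135 104 131 178
 178 177 178 177 177 177 177 177 177 177 177 177 177 177 177 170 141 130
  91  71  71  72  71  70  71  69  71  73  71  77 123 131 128 131]
48 [121 115  84  70  71  72  72  71  70  62  58  70  72  87 140  98 133 179
 179 179 179 179 179 179 179 179 179 179 179 179 179 178 178 168 141 131
  93  70  72  62  62  72  72  71  72  74  71  76 117 128 129 127]
64 [127 129  88  69  70  71  71  71  70  71  70  70  72  94 144 103 146 179
 180 180 180 180 180 180 180 180 180 180 180 180 180 180 178 165 140 132
  88  71  71  74  73  71  70  69  72  73  71  81 118 124 127 128]
80 [131 118  77  69  70 
[... 3362 characters left out ...]
578 0.0014 0.1067]
19 [0.1568 0.0014 0.1067]
20 [0.1559 0.0015 0.1067]
28 [0.1482 0.0015 0.1067]
plate row 190 [133 134 132 129 126 123 122 125 128 129 128 130 146 180 213 227 228 227
 227 227 227 227 228 229 227 222 214 209 208 209 215 223 228 229 228 228
 227 227 227 227 228 228 227 227 228 228 228 228 228 228 228 228 228 227
 227 227 228 228 228 228 228 228 228 228 228 228 228 228 228 228 228 228
 228 228 228 228 229 228 228 229 229 229 229 229 229 229 229 229 229 229
 229 229 229 229 229 229 229 228 229 229 229 228 228 229 229 229 229 229
 229 229 229 229 229 229 229 229 229 229 229 229 229 229 229 228 228 228
 228 228 228 228 228 228 228 228 230 229 211 170 134 123 126 128 128 129
 131]
```

carry_out(claw=[2,2,2,2,2,2,2,2,2,2,2,2,2,2,2,2], delta_pos=[[1.4,0,0],[2.5,0,0],[3,0,0],[3,0,0],[3,0,0],[3,0,0],[2.5,0.05,0],[1.6,0.05,0],[0.8,0.05,0],[0,0,1.5],[0,0,2],[0,0,2],[0,0,1.5],[0,0,0.7],[0,0,0],[0,0,0]], angular=[[0,0,0],[0,0,0],[0,0,0],[0,0,0],[0,0,0],[0,0,0],[0,0,0],[0,0,0.0085],[0,0,0],[0,0,0],[0,0,0],[0,0,0],[0,0,0],[0,0,0],[0,0,0],[0,0,0]])

```text
clock: 10.75
position: [0.5716, 0.0326, 0.0723]
ee_rot: [2.458, 1.956, 0.001]
force: [0.1, 0.6, -4.4]
width: 0.304
gripper_force: 40.0
```

```bash
cat >> h.py <<'E'
P0=np.array([.5245,-.17,.1487]);X0=np.array([.215,.977,0]);X0/=np.linalg.norm(X0);Y0=np.array([X0[1],-X0[0],0])
rx=-(X0+.0085*Y0);ry=Y0-.0085*X0   # rail axes
O=P0+X0*.068+Y0*(.0004)           # rail origin (xy)
def rail(n=4):
    S=[arm.observe() for _ in range(1)]
    s=S[-1];Rm=R.from_rotvec(s['ee_rot']).as_matrix();d=s['position']-O
    f=s['force'];print('t %.2f rail x %.1f y %.2f z %.2f yaw err %.4f tilt %s | F rail x %.1f y %.1f z %.1f M %s w %.2f g %.1f'%(s['clock'],d@rx*1e3,d@ry*1e3,s['position'][2]*1e3,np.arctan2(Rm[:,1]@rx,Rm[:,1]@ry),Rm[2,:2].round(4),f@rx,f@ry,f[2],s['ft_torque'].round(2),s['width']*91.8,s['gripper_force']))
E
python3 -c "
from h import *
rail();arm.get_image('wrist');rail();arm.get_image('wrist');rail()"
```

```text
t 10.75 rail x -140.0 y 0.82 z 72.32 yaw err 0.0016 tilt [0.0002 0.0007] | F rail x -0.6 y -0.0 z -4.4 M [-0.06  0.13  0.02] w 27.91 g 40.0
t 10.80 rail x -140.1 y 1.01 z 72.56 yaw err 0.0016 tilt [0.0005 0.0012] | F rail x -0.6 y -0.1 z -4.8 M [-0.07  0.1  -0.05] w 27.56 g 40.0
t 10.85 rail x -140.2 y 1.07 z 72.65 yaw err 0.0015 tilt [0.0006 0.0015] | F rail x -0.3 y 0.1 z -5.0 M [-0.06  0.09  0.02] w 27.47 g 40.0
```

```bash
python3 - <<'E'
from h import *
rail()
s=arm.observe();Rm=R.from_rotvec(s['ee_rot']).as_matrix()
a=arm.get_image('wrist');g=cv2.GaussianBlur(cv2.cvtColor(a['frame'],cv2.COLOR_RGB2GRAY),(3,3),0).astype(float)
dx=np.gradient(g,axis=1)
def sub(r,c0,c1,sg):
    d=sg*dx[r,c0:c1];i=int(d.argmax());return c0+i+.5*(d[i-1]-d[i+1])/(d[i-1]-2*d[i]+d[i+1])
z=s['position'][2]-.0053
for r in(190,196,202,208):
    l=sub(r,200,225,1);q=sub(r,325,345,-1)
    f=lambda c:((at_zw(a,(c,r),z)-s['position'])@Rm*1000).round(2)
    print(r,round(l,2),round(q,2),f(l),f(q))
# block rear face upper edge (z .070) width 28
z=s['position'][2]+.0307
print(g[222:260:4,232:302:3].astype(int))
for r in(246,250,254):
    l=sub(r,232,245,1);q=sub(r,288,300,-1);f=lambda c:((at_zw(a,(c,r),z)-s['position'])@Rm*1000).round(2);print(r,l,q,f(l),f(q))
E
```

```text
t 10.85 rail x -140.2 y 1.07 z 72.65 yaw err 0.0015 tilt [0.0006 0.0015] | F rail x -0.3 y 0.1 z -5.0 M [-0.06  0.09  0.02] w 27.47 g 40.0
190 212.92 336.73 [ 31.45 -30.89   5.27] [31.51 41.02  5.38]
196 213.41 336.17 [ 27.8  -30.79   5.27] [27.83 40.95  5.38]
202 213.26 335.73 [ 24.11 -31.08   5.27] [24.1  40.96  5.38]
208 213.79 334.95 [ 20.36 -30.98   5.27] [20.33 40.78  5.37]
[[220 220 220 190 125 123 120 125 127 125 122 123 126 130 128 124 126 127
  129 139 218 219 219 219]
 [194 161 177 163 125 122 121 126 127 125 122 123 127 131 129 125 126 128
  129 131 205 150 175 205]
 [120 120  48 119 125 122 122 126 128 125 123 123 127 131 130 126 127 128
  129 131  49 100 121 120]
 [121 115  46 129 125 122 123 127 128 125 123 123 127 132 130 126 126 128
  129 132  78  68 122 121]
 [122  93  70 130 125 122 124 128 128 125 124 124 128 132 131 126 126 129
  129 131 108  37 121 121]
 [122  62  98 128 124 121 124 127 128 125 123 124 126 132 130 126 125 129
  129 130 128  26 112 122]
 [120  35 192 214 211 213 217 218 214 211 209 213 218 218 214 210 213 217
  217 219 218  70  86 122]
 [107  18 190 216 220 221 218 215 215 219 224 225 220 218 220 222 223 226
  226 223 216  55  57 122]
 [ 80  11 164 222 217 215 216 220 225 224 219 218 221 222 223 226 226 222
  221 222 212  42  30 118]
 [ 46  12 151 216 216 221 225 223 219 219 222 223 225 227 225 221 222 222
  219 217 204  28  18 103]]
246 237.01063829787233 294.3059701492537 [ 14.33 -14.12 -30.71] [ 14.34  13.38 -30.67]
250 236.9494382022472 294.1 [ 12.13 -14.24 -30.71] [ 12.15  13.37 -30.67]
254 237.32089552238807 293.859375 [  9.91 -14.15 -30.71] [  9.92  13.35 -30.67]
```

carry_out(claw=[2,2,2,2,2,2], delta_pos=[[0,-0.06,0.5],[0,0,0.6],[-0.3,0,0.35],[-0.5,0,0],[-0.2,0,0],[0,0,0]], angular=[[0,0,0],[0,0,0],[0,0,0],[0,0,0],[0,0,0],[0,0,0]])

```text
clock: 11.5
position: [0.5683, 0.0223, 0.0574]
ee_rot: [2.459, 1.954, -0.0]
force: [1.2, -0.3, -4.1]
width: 0.302
gripper_force: 40.0
```

```bash
python3 -c "
from h import *
rail();arm.get_image('wrist');rail();arm.get_image('wrist');rail()"
```

```text
t 11.50 rail x -129.2 y -0.03 z 57.37 yaw err 0.0027 tilt [-0.0002  0.0003] | F rail x 0.1 y 1.2 z -4.1 M [-0.1   0.14  0.02] w 27.68 g 40.0
t 11.55 rail x -129.7 y -0.06 z 57.37 yaw err 0.0022 tilt [0.     0.0002] | F rail x -0.5 y 1.6 z -4.5 M [-0.07  0.11  0.  ] w 27.69 g 40.0
t 11.60 rail x -130.0 y -0.04 z 57.41 yaw err 0.0018 tilt [0.0002 0.0003] | F rail x 0.4 y 1.2 z -5.2 M [-0.05  0.12  0.03] w 27.39 g 40.0
```

carry_out(claw=[2,2,2,2,2,2,2], delta_pos=[[0,0.06,-0.04],[-0.3,0,0],[-0.4,0,0],[-0.4,0,0],[-0.4,0,0],[-0.3,0,0],[0,0,0]], angular=[[0,0,0],[0,0,0],[0,0,0],[0,0,0],[0,0,0],[0,0,0],[0,0,0]])

```text
clock: 12.3
position: [0.5647, 0.0047, 0.0577]
ee_rot: [2.459, 1.955, -0.0]
force: [-0.5, 0.7, -3.5]
width: 0.302
gripper_force: 40.0
```

```bash
python3 -c "
from h import *
rail();arm.get_image('wrist');rail()"
```

```text
t 12.30 rail x -111.3 y 0.38 z 57.67 yaw err 0.0024 tilt [-0.0002  0.0001] | F rail x -0.6 y -0.6 z -3.5 M [-0.14  0.15  0.03] w 27.76 g 40.0
t 12.35 rail x -111.7 y 0.34 z 57.65 yaw err 0.0021 tilt [ 0. -0.] | F rail x -0.2 y -0.0 z -4.3 M [-0.09  0.15 -0.02] w 27.87 g 40.0
```

carry_out(claw=[2,2,2,2,2,2,2], delta_pos=[[-0.4,0,0],[-0.6,0,0],[-0.6,0,0],[-0.6,0,0],[-0.6,0,0],[-0.4,0,0],[0,0,0]], angular=[[0,0,0],[0,0,0],[0,0,0],[0,0,0],[0,0,0],[0,0,0],[0,0,0]])

```text
clock: 13.05
position: [0.5575, -0.0267, 0.0577]
ee_rot: [2.459, 1.954, -0.0]
force: [0.2, 1.3, -4.3]
width: 0.301
gripper_force: 40.0
```

```bash
python3 -c "
from h import *
rail();arm.get_image('wrist');rail()"
```

```text
t 13.05 rail x -79.1 y 0.34 z 57.69 yaw err 0.0028 tilt [-0.0003  0.0001] | F rail x -1.3 y -0.1 z -4.3 M [-0.09  0.13  0.03] w 27.63 g 40.0
t 13.10 rail x -79.7 y 0.35 z 57.66 yaw err 0.0022 tilt [0.0001 0.0001] | F rail x -1.3 y 0.5 z -4.8 M [-0.07  0.17  0.02] w 27.80 g 40.0
```

carry_out(claw=[2,2,2,2,2,2,2,2,2,2], delta_pos=[[-0.5,0,0],[-0.8,0,0],[-0.9,0,0],[-0.9,0,0],[-0.9,0,0],[-0.9,0,0],[-0.9,0,0],[-0.8,0,0],[-0.4,0,0],[0,0,0]], angular=[[0,0,0],[0,0,0],[0,0,0],[0,0,0],[0,0,0],[0,0,0],[0,0,0],[0,0,0],[0,0,0],[0,0,0]])

```text
clock: 14.1
position: [0.5418, -0.0947, 0.0577]
ee_rot: [2.459, 1.955, -0.0]
force: [0.2, 0.1, -4.4]
width: 0.301
gripper_force: 40.0
```

```bash
python3 - <<'E'
from h import *
np.set_printoptions(precision=4,suppress=True)
rail()
for n in('top','scene'):
    a=arm.get_image(n)
    if n=='scene': 
        f=cv2.resize(a['frame'][150:310,130:370,::-1],None,fx=3,fy=3,interpolation=cv2.INTER_CUBIC);cv2.imwrite('pics/s2.png',f)
    for l,z in(('stop',.042),('nose',.042),('carrier',.018)):
        for r in arm.place_of(l,a)[:1]:
            p=px(a,r['centre']);w=at_z(a,p,z)-O;print(n,l,r['conf'],w@rx,w@ry)
rail()
E
```

```text
t 14.10 rail x -9.2 y 0.19 z 57.67 yaw err 0.0026 tilt [-0.0002  0.0001] | F rail x -0.1 y 0.1 z -4.4 M [-0.07  0.17 -0.06] w 27.64 g 40.0
top stop 0.42 0.2214839624567589 -0.10671151200974215
scene stop 0.66 0.0706873954133576 -0.001905418042076035
scene nose 0.97 0.025427283859008012 0.00494111700232254
scene carrier 0.73 -0.010204580036789928 -0.015497186649311311
t 14.50 rail x -10.5 y 0.18 z 57.60 yaw err 0.0009 tilt [ 0.0001 -0.    ] | F rail x 0.2 y 0.7 z -4.7 M [-0.07  0.16 -0.03] w 28.24 g 40.0
```

View pics/s2.png

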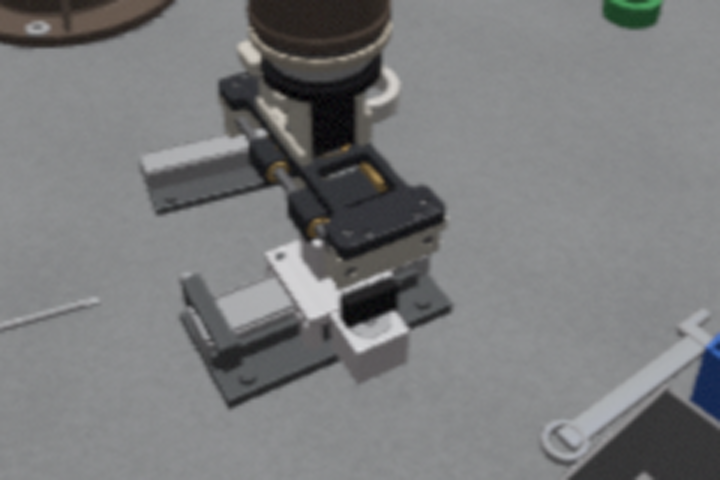

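The carrier is on the rail, with the nose at about (280,262) and the stop at (205,310) in the crop. That leaves a gap of roughly 40 mm.

carry_out(claw=[2,2,2,2,2,2,2,2], delta_pos=[[-0.4,0,0],[-0.6,0,0],[-0.6,0,0],[-0.6,0,0],[-0.5,0,0],[-0.3,0,0],[-0.2,0,0],[0,0,0]], angular=[[0,0,0],[0,0,0],[0,0,0],[0,0,0],[0,0,0],[0,0,0],[0,0,0],[0,0,0]])

```text
clock: 15.3
position: [0.5347, -0.1254, 0.0576]
ee_rot: [2.459, 1.956, 0.0]
force: [-1.0, -0.3, -4.9]
width: 0.305
gripper_force: 40.0
```

```bash
python3 - <<'E'
from h import *
rail()
a=arm.get_image('scene')
for l,z in(('stop',.042),('nose',.042)):
        for r in arm.place_of(l,a)[:1]:
            p=px(a,r['centre']);w=at_z(a,p,z)-O;print(l,r['conf'],w@rx,w@ry)
rail()
E
```

```text
t 15.30 rail x 22.2 y 0.16 z 57.65 yaw err 0.0019 tilt [-0.      0.0001] | F rail x 0.5 y -0.9 z -4.9 M [-0.12  0.16  0.02] w 28.04 g 40.0
stop 0.56 0.06752336784696751 0.0035564405973858627
nose 0.62 0.05674383384820255 0.006226597874894314
t 15.45 rail x 21.6 y 0.16 z 57.61 yaw err 0.0010 tilt [ 0.0002 -0.    ] | F rail x -0.1 y -0.1 z -4.2 M [-0.06  0.13  0.  ] w 27.98 g 40.0
```

carry_out(claw=[2,2,2,2,2,2,2,2,2], delta_pos=[[-0.1,0,0],[-0.1,0,0],[-0.1,0,0],[-0.1,0,0],[-0.1,0,0],[-0.05,0,0],[-0.05,0,0],[-0.05,0,0],[0,0,0]], angular=[[0,0,0],[0,0,0],[0,0,0],[0,0,0],[0,0,0],[0,0,0],[0,0,0],[0,0,0],[0,0,0]])

```text
clock: 16.35
position: [0.5333, -0.1315, 0.0576]
ee_rot: [2.458, 1.956, 0.0]
force: [-0.0, -0.1, -4.8]
width: 0.298
gripper_force: 40.0
```

```bash
python3 -c "
from h import *
rail()"
```

```text
t 16.35 rail x 28.5 y 0.13 z 57.64 yaw err 0.0015 tilt [0.     0.0001] | F rail x 0.1 y 0.0 z -4.8 M [-0.1   0.19 -0.03] w 27.36 g 40.0
```

carry_out(claw=[2,2,2,2], delta_pos=[[-0.05,0,0],[-0.05,0,0],[-0.05,0,0],[0,0,0]], angular=[[0,0,0],[0,0,0],[0,0,0],[0,0,0]])

```text
clock: 16.75
position: [0.5329, -0.133, 0.0576]
ee_rot: [2.458, 1.956, 0.0]
force: [0.1, -0.2, -3.6]
width: 0.303
gripper_force: 40.0
```

```bash
python3 -c "
from h import *
rail()"
```

```text
t 16.75 rail x 30.0 y 0.13 z 57.64 yaw err 0.0016 tilt [-0.  0.] | F rail x 0.1 y 0.2 z -3.6 M [-0.09  0.17  0.01] w 27.80 g 40.0
```

carry_out(claw=[2,2,2,2], delta_pos=[[-0.05,0,0],[-0.05,0,0],[-0.05,0,0],[0,0,0]], angular=[[0,0,0],[0,0,0],[0,0,0],[0,0,0]])

```text
clock: 17.15
position: [0.5326, -0.1345, 0.0576]
ee_rot: [2.458, 1.956, 0.0]
force: [0.5, -0.4, -3.8]
width: 0.304
gripper_force: 40.0
```

carry_out(claw=[2,2,2], delta_pos=[[-0.05,0,0],[-0.05,0,0],[0,0,0]], angular=[[0,0,0],[0,0,0],[0,0,0]])

```text
clock: 17.45
position: [0.5324, -0.1354, 0.0576]
ee_rot: [2.458, 1.956, -0.0]
force: [0.9, -0.3, -4.2]
width: 0.305
gripper_force: 40.0
```

```bash
python3 -c "
from h import *
rail()"
```

```text
t 17.45 rail x 32.6 y 0.12 z 57.62 yaw err 0.0016 tilt [-0.0001  0.    ] | F rail x 0.1 y 1.0 z -4.2 M [-0.1   0.08  0.01] w 28.02 g 40.0
```

carry_out(claw=[2,2,2], delta_pos=[[-0.05,0,0],[-0.05,0,0],[0,0,0]], angular=[[0,0,0],[0,0,0],[0,0,0]])

```text
clock: 17.75
position: [0.5322, -0.1364, 0.0576]
ee_rot: [2.458, 1.956, 0.0]
force: [0.0, 0.5, -4.9]
width: 0.302
gripper_force: 40.0
```

```bash
python3 -c "
from h import *
rail()"
```

```text
t 17.75 rail x 33.5 y 0.16 z 57.64 yaw err 0.0016 tilt [-0.      0.0001] | F rail x -0.5 y -0.1 z -4.9 M [-0.11  0.14  0.03] w 27.72 g 40.0
```

carry_out(claw=[2,2,2], delta_pos=[[-0.05,0,0],[-0.05,0,0],[0,0,0]], angular=[[0,0,0],[0,0,0],[0,0,0]])

```text
clock: 18.05
position: [0.5319, -0.1373, 0.0576]
ee_rot: [2.458, 1.956, -0.0]
force: [-1.2, -0.2, -4.7]
width: 0.304
gripper_force: 40.0
```

```bash
python3 -c "
from h import *
rail()"
```

```text
t 18.05 rail x 34.5 y 0.10 z 57.64 yaw err 0.0016 tilt [-0. -0.] | F rail x 0.5 y -1.1 z -4.7 M [-0.1   0.09 -0.02] w 27.91 g 40.0
```

carry_out(claw=[2,2,2], delta_pos=[[-0.05,0,0],[-0.05,0,0],[0,0,0]], angular=[[0,0,0],[0,0,0],[0,0,0]])

```text
clock: 18.35
position: [0.5317, -0.1383, 0.0576]
ee_rot: [-2.458, -1.956, 0.0]
force: [-1.0, 0.5, -4.4]
width: 0.301
gripper_force: 40.0
```

```bash
python3 - <<'E'
from h import *
rail()
a=arm.get_image('scene')
for l,z in(('stop',.042),('nose',.042)):
        for r in arm.place_of(l,a)[:1]:
            p=px(a,r['centre']);w=at_z(a,p,z)-O;print(l,r['conf'],w@rx,w@ry)
f=cv2.resize(a['frame'][210:300,170:290,::-1],None,fx=6,fy=6,interpolation=cv2.INTER_CUBIC);cv2.imwrite('pics/s3.png',f)
E
```

```text
t 18.35 rail x 35.5 y 0.09 z 57.62 yaw err 0.0016 tilt [ 0. -0.] | F rail x -0.3 y -1.1 z -4.4 M [-0.06  0.12 -0.02] w 27.64 g 40.0
stop 0.74 0.043962368951951956 0.013591118337670035
nose 0.96 0.0741405553334217 -0.003471511267163227
```

View pics/s3.png

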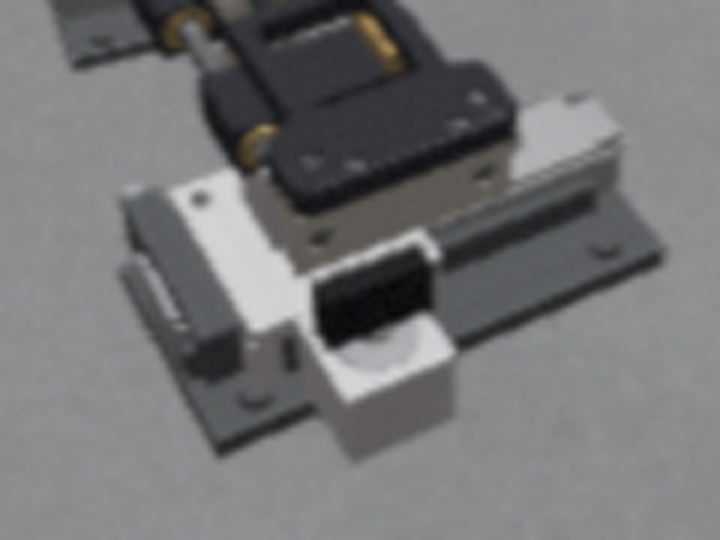

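The crop shows the plate edge within a couple of millimetres of the stop face at about (190,270). I'll go on in small steps.

carry_out(claw=[2,2,2], delta_pos=[[-0.05,0,0],[-0.05,0,0],[0,0,0]], angular=[[0,0,0],[0,0,0],[0,0,0]])

```text
clock: 18.8
position: [0.5315, -0.1393, 0.0577]
ee_rot: [2.458, 1.956, 0.0]
force: [-0.3, 0.4, -4.4]
width: 0.303
gripper_force: 40.0
```

```bash
python3 -c "
from h import *
rail()"
```

```text
t 18.80 rail x 36.5 y 0.13 z 57.67 yaw err 0.0016 tilt [0.     0.0001] | F rail x -0.4 y -0.3 z -4.4 M [-0.07  0.12  0.02] w 27.80 g 40.0
```

carry_out(claw=[2,2,2], delta_pos=[[-0.05,0,0],[-0.03,0,0],[0,0,0]], angular=[[0,0,0],[0,0,0],[0,0,0]])

```text
clock: 19.1
position: [0.5313, -0.1401, 0.0576]
ee_rot: [-2.458, -1.956, 0.0]
force: [-0.0, 0.7, -4.2]
width: 0.307
gripper_force: 40.0
```

```bash
python3 -c "
from h import *
rail()"
```

```text
t 19.10 rail x 37.3 y 0.10 z 57.61 yaw err 0.0016 tilt [-0. -0.] | F rail x -0.7 y -0.2 z -4.2 M [-0.1   0.11 -0.05] w 28.20 g 40.0
```

carry_out(claw=[2,2,2], delta_pos=[[-0.05,0,0],[-0.03,0,0],[0,0,0]], angular=[[0,0,0],[0,0,0],[0,0,0]])

```text
clock: 19.4
position: [0.5312, -0.1404, 0.0576]
ee_rot: [-2.458, -1.956, -0.0]
force: [-0.2, 0.8, -4.3]
width: 0.302
gripper_force: 40.0
```

```bash
python3 -c "
from h import *
rail()"
```

```text
t 19.40 rail x 37.7 y 0.09 z 57.63 yaw err 0.0012 tilt [ 0.0004 -0.0001] | F rail x -0.8 y -0.3 z -4.3 M [0.24 0.09 0.01] w 27.76 g 40.0
```

carry_out(claw=[2,2,2], delta_pos=[[-0.03,0,0],[-0.03,0,0],[0,0,0]], angular=[[0,0,0],[0,0,0],[0,0,0]])

```text
clock: 19.7
position: [0.5312, -0.1406, 0.0577]
ee_rot: [-2.457, -1.956, -0.001]
force: [-0.0, 5.6, -2.4]
width: 0.302
gripper_force: 40.0
```

```bash
python3 -c "
from h import *
rail()"
```

```text
t 19.70 rail x 37.8 y 0.09 z 57.65 yaw err 0.0008 tilt [ 0.0009 -0.0002] | F rail x -5.4 y -1.3 z -2.4 M [1.03 0.07 0.02] w 27.68 g 40.0
```

carry_out(claw=[2,2,5,5,5,5,5,5,5,5], delta_pos=[[0,0,0.04],[0,0,0],[0,0,0],[0,0,0],[0,0,0],[0,0,-0.5],[0,0,-1.5],[0,0,-2],[0,0,-1.5],[0,0,-0.5]], angular=[[0,0,0],[0,0,0],[0,0,0],[0,0,0],[0,0,0],[0,0,0],[0,0,0],[0,0,0],[0,0,0],[0,0,0]])

```text
clock: 20.7
position: [0.5319, -0.1419, 0.119]
ee_rot: [2.457, 1.954, 0.003]
force: [-0.1, -0.2, 0.5]
width: 0.541
gripper_force: 0.0
```

```bash
python3 - <<'E'
from h import *
np.set_printoptions(precision=4,suppress=True)
rail();s=arm.observe();Rm=R.from_rotvec(s['ee_rot']).as_matrix()
a=arm.get_image('wrist');save(a,'w4.png')
for l,z in(('block_grip',.074),('knob_grip',.074)):
    for r in arm.place_of(l,a)[:2]:
        p=px(a,r['centre']);w=at_zw(a,p,z);print(l,round(r['conf'],2),p,w,'tool',(w-s['position'])@Rm)
E
```

```text
t 20.70 rail x 39.0 y 1.12 z 119.00 yaw err 0.0018 tilt [0.0001 0.0027] | F rail x 0.2 y -0.1 z 0.5 M [-0.11  0.04  0.01] w 49.64 g 0.0
block_grip 0.81 [261.9904 216.8064] [ 0.5287 -0.1424  0.074 ] tool [-0.0012 -0.0031  0.045 ]
knob_grip 0.84 [346.4192 211.6992] [ 0.5911 -0.153   0.074 ] tool [0.0025 0.06   0.0452]
knob_grip 0.69 [265.8816 238.1184] [ 0.5276 -0.16    0.074 ] tool [-0.0186 -0.0002  0.045 ]
```

View pics/w4.png

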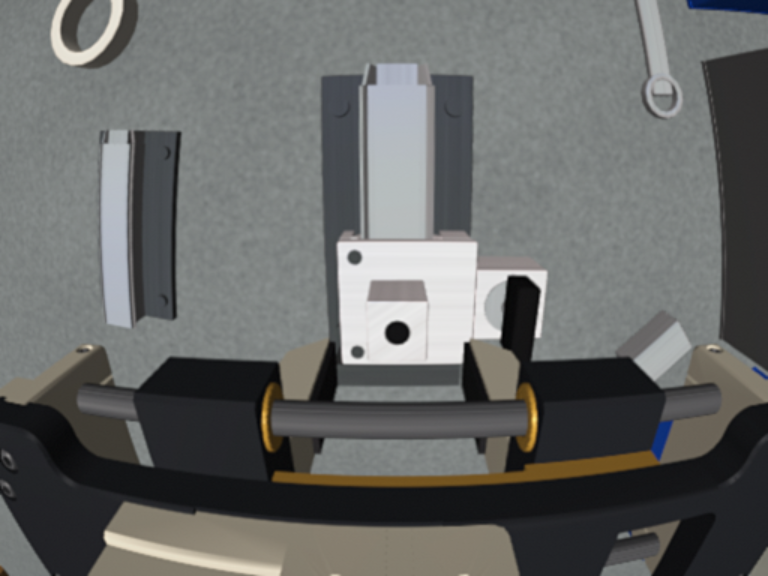

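carry_out(claw=[4.5,4,4,4,4,4,4,4,4,4], delta_pos=[[0.15,1.1,0],[0,2,0],[0,2,0],[0,1,0],[0,0,1],[0,0,1.5],[0,0,1.5],[0,0,1.3],[0,0,0.7],[0,0,0]], angular=[[0,0,0],[0,0,0],[0,0,0],[0,0,0],[0,0,0],[0,0,0],[0,0,0],[0,0,0],[0,0,0],[0,0,0]])

```text
clock: 21.85
position: [0.5897, -0.1533, 0.0558]
ee_rot: [-2.457, -1.955, 0.002]
force: [0.7, 0.2, 0.7]
width: 0.438
gripper_force: 0.0
```

```bash
python3 - <<'E'
from h import *
np.set_printoptions(precision=4,suppress=True)
rail();s,Rm=st()
a=arm.get_image('wrist');save(a,'w5.png')
for l,z in(('block_grip',.074),('knob_grip',.074)):
    for r in arm.place_of(l,a)[:2]:
        p=px(a,r['centre']);w=at_zw(a,p,z);print(l,round(r['conf'],2),p,w,'tool',(w-s['position'])@Rm)
E
```

```text
t 21.85 rail x 37.2 y 60.06 z 55.85 yaw err 0.0016 tilt [-0.0001 -0.0023] | F rail x -0.4 y 0.6 z 0.7 M [-0.12  0.08  0.01] w 40.19 g 0.0
t 21.85 pos [ 0.5897 -0.1533  0.0558] x [ 0.225  0.974 -0.   ] y [ 0.974 -0.225 -0.002] z [-0.002  0.    -1.   ] yaw_y -0.227 F [0.7 0.2 0.7] M [-0.12  0.08  0.01] w 0.0402 g 0.0 j [-0.17  0.64  0.5   1.81 -0.41  0.8   0.31]
block_grip 0.36 [186.9824 219.1104] [ 0.5547 -0.1219  0.074 ] tool [ 0.0228 -0.0412 -0.0181]
knob_grip 0.65 [267.9808 261.3888] [ 0.5903 -0.1551  0.074 ] tool [-0.0016  0.0009 -0.0182]
```

View pics/w5.png

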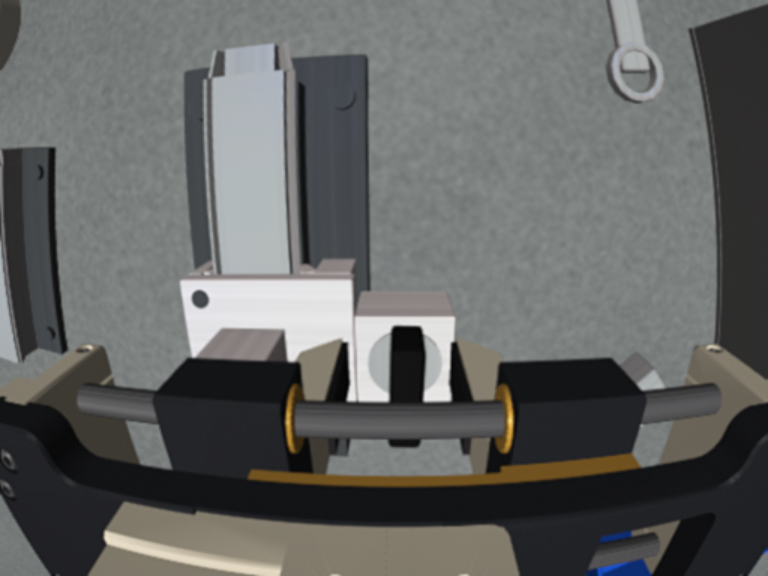

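carry_out(claw=[4,4,0.8,0.8,0.8,0.8,0.8,0.8,0.8,0.8], delta_pos=[[-0.05,0.18,-0.2],[0,0,0],[0,0,0],[0,0,0],[0,0,0],[0,0,0],[0,0,0],[0,0,0],[0,0,0],[0,0,0]], angular=[[0,0,0],[0,0,0],[0,0,0],[0,0,0],[0,0,0],[0,0,0],[0,0,0],[0,0,0],[0,0,0],[0,0,0]], force=50)

```text
clock: 23.0
position: [0.5923, -0.1543, 0.0592]
ee_rot: [-2.458, -1.956, 0.0]
force: [0.1, 1.5, 1.0]
width: 0.125
gripper_force: 49.9
```

```bash
python3 -c "
from h import *
rail()"
```

```text
t 23.00 rail x 37.6 y 62.77 z 59.21 yaw err 0.0014 tilt [ 0.0002 -0.0003] | F rail x -1.5 y -0.2 z 1.0 M [ 0.11  0.34 -0.07] w 11.51 g 49.9
```

carry_out(claw=[0.8,0.8,0.8,0.8,0.8,0.8], delta_pos=[[0,0,0],[0,0,0],[0,0,0],[0,0,0],[0,0,0],[0,0,0]], angular=[[0,0,0.05],[0,0,0.05],[0,0,0.05],[0,0,0.05],[0,0,0.05],[0,0,0]])

```text
clock: 23.6
position: [0.592, -0.1555, 0.0592]
ee_rot: [2.683, 1.633, -0.002]
force: [-2.0, -2.8, 1.7]
width: 0.126
gripper_force: 50.0
```

```bash
python3 -c "
from h import *
rail()"
```

```text
t 23.60 rail x 38.8 y 62.76 z 59.23 yaw err 0.2524 tilt [-0.0015  0.0002] | F rail x 3.1 y -1.3 z 1.7 M [-0.76  0.66  0.39] w 11.61 g 50.0
```

carry_out(claw=[0.8,0.8,0.8,0.8,0.8], delta_pos=[[-0.1,0.02,0],[0,0,0],[0,0,0],[0,0,0],[0,0,0]], angular=[[0,0,0.05],[0,0,0.05],[0,0,0.05],[0,0,0.05],[0,0,0]])

```text
clock: 24.1
position: [0.5921, -0.1557, 0.0593]
ee_rot: [2.832, 1.359, -0.0]
force: [-1.3, -1.6, 1.8]
width: 0.129
gripper_force: 50.1
```

```bash
python3 -c "
from h import *
rail()"
```

```text
t 24.10 rail x 39.0 y 62.92 z 59.31 yaw err 0.4506 tilt [-0.0004  0.0003] | F rail x 1.8 y -0.9 z 1.8 M [-0.38  0.52  0.4 ] w 11.86 g 50.1
```

carry_out(claw=[0.8,0.8,0.8,0.8], delta_pos=[[0,0,0],[0,0,0],[0,0,0],[0,0,0]], angular=[[0,0,0.04],[0,0,0.04],[0,0,0],[0,0,0]])

```text
clock: 24.5
position: [0.5924, -0.1556, 0.0594]
ee_rot: [2.883, 1.248, 0.001]
force: [-0.5, -0.1, 3.0]
width: 0.129
gripper_force: 50.1
```

```bash
python3 -c "
from h import *
rail()"
```

```text
t 24.50 rail x 38.8 y 63.13 z 59.41 yaw err 0.5288 tilt [0.0001 0.0006] | F rail x 0.2 y -0.5 z 3.0 M [-0.42  0.3   0.34] w 11.81 g 50.1
```

carry_out(claw=[0.8,0.8,0.8], delta_pos=[[0,0,0],[0,0,0],[0,0,0]], angular=[[0,0,0.04],[0,0,0.04],[0,0,0]])

```text
clock: 24.8
position: [0.5926, -0.1555, 0.0595]
ee_rot: [2.931, 1.129, 0.001]
force: [-0.6, 0.1, 4.6]
width: 0.128
gripper_force: 50.1
```

```bash
python3 -c "
from h import *
rail()"
```

```text
t 24.80 rail x 38.6 y 63.37 z 59.51 yaw err 0.6102 tilt [0.0006 0.0008] | F rail x 0.0 y -0.6 z 4.6 M [-0.34  0.17  0.38] w 11.72 g 50.1
```

carry_out(claw=[0.8,0.8,0.8], delta_pos=[[0,0,0],[0,0,0],[0,0,0]], angular=[[0,0,0.04],[0,0,0.04],[0,0,0]])

```text
clock: 25.1
position: [0.5928, -0.1554, 0.0595]
ee_rot: [2.974, 1.012, 0.002]
force: [1.3, -0.4, 4.5]
width: 0.129
gripper_force: 50.1
```

```bash
python3 -c "
from h import *
rail()"
```

```text
t 25.10 rail x 38.5 y 63.53 z 59.54 yaw err 0.6896 tilt [0.0009 0.0009] | F rail x 0.1 y 1.4 z 4.5 M [-0.24 -0.04  0.47] w 11.85 g 50.1
```

carry_out(claw=[0.8,0.8,0.8], delta_pos=[[0,0,0],[0,0,0],[0,0,0]], angular=[[0,0,0.03],[0,0,0.03],[0,0,0]])

```text
clock: 25.4
position: [0.5929, -0.1554, 0.0595]
ee_rot: [3.004, 0.918, 0.002]
force: [2.2, 0.0, 4.9]
width: 0.128
gripper_force: 50.1
```

```bash
python3 -c "
from h import *
rail()"
```

```text
t 25.40 rail x 38.5 y 63.62 z 59.53 yaw err 0.7524 tilt [0.001  0.0009] | F rail x -0.5 y 2.1 z 4.9 M [-0.13 -0.46  0.48] w 11.75 g 50.1
```

carry_out(claw=[0.8,0.8], delta_pos=[[0,0,0],[0,0,0]], angular=[[0,0,0.03],[0,0,0]])

```text
clock: 25.6
position: [0.593, -0.1554, 0.0596]
ee_rot: [3.017, 0.872, 0.002]
force: [2.6, 0.0, 5.4]
width: 0.127
gripper_force: 50.2
```

```bash
python3 -c "
from h import *
rail()"
```

```text
t 25.60 rail x 38.4 y 63.70 z 59.56 yaw err 0.7829 tilt [0.0012 0.001 ] | F rail x -0.6 y 2.5 z 5.4 M [-0.14 -0.54  0.5 ] w 11.66 g 50.2
```

carry_out(claw=[0.8,0.8], delta_pos=[[0,0,0],[0,0,0]], angular=[[0,0,0.03],[0,0,0]])

```text
clock: 25.8
position: [0.5931, -0.1553, 0.0596]
ee_rot: [3.03, 0.827, 0.002]
force: [2.9, 0.4, 6.3]
width: 0.129
gripper_force: 50.2
```

```bash
python3 -c "
from h import *
rail()"
```

```text
t 25.80 rail x 38.4 y 63.77 z 59.58 yaw err 0.8128 tilt [0.0013 0.001 ] | F rail x -1.0 y 2.7 z 6.3 M [-0.1  -0.55  0.5 ] w 11.82 g 50.2
```

carry_out(claw=[0.8,0.8], delta_pos=[[0,0,0],[0,0,0]], angular=[[0,0,0.02],[0,0,0]])

```text
clock: 26.0
position: [0.5931, -0.1553, 0.0596]
ee_rot: [3.038, 0.797, 0.002]
force: [2.4, 0.6, 5.3]
width: 0.126
gripper_force: 50.2
```

```bash
python3 -c "
from h import *
rail()"
```

```text
t 26.00 rail x 38.4 y 63.78 z 59.57 yaw err 0.8325 tilt [0.0014 0.001 ] | F rail x -1.1 y 2.2 z 5.3 M [-0.13 -0.58  0.53] w 11.55 g 50.2
```

carry_out(claw=[0.8,0.8,0.8,0.8], delta_pos=[[0.03,0.03,-0.03],[0,0,0],[0,0,0],[0,0,0]], angular=[[0,0,-0.08],[0,0,-0.09],[0,0,0],[0,0,0]])

```text
clock: 26.4
position: [0.5933, -0.1548, 0.0596]
ee_rot: [-2.961, -1.05, -0.002]
force: [5.0, 2.9, 3.6]
width: 0.123
gripper_force: 49.9
```

```bash
python3 -c "
from h import *
rail()"
```

```text
t 26.40 rail x 37.8 y 63.89 z 59.63 yaw err 0.6643 tilt [0.0016 0.    ] | F rail x -4.0 y 4.2 z 3.6 M [ 0.47 -1.03  0.02] w 11.33 g 49.9
```

carry_out(claw=[0.8,0.8,0.8,0.8], delta_pos=[[0,0,0],[0,0,0],[0,0,0],[0,0,0]], angular=[[0,0,0.06],[0,0,0.06],[0,0,0.04],[0,0,0]])

```text
clock: 26.8
position: [0.5934, -0.155, 0.0596]
ee_rot: [3.035, 0.81, 0.002]
force: [4.7, 1.3, 5.1]
width: 0.125
gripper_force: 50.1
```

```bash
python3 -c "
from h import *
rail()"
```

```text
t 26.80 rail x 38.0 y 63.99 z 59.65 yaw err 0.8238 tilt [0.001  0.0005] | F rail x -2.4 y 4.3 z 5.1 M [ 0.39 -1.02  0.49] w 11.48 g 50.1
```

carry_out(claw=[0.8,0.8,0.8], delta_pos=[[0,0,0],[0,0,0],[0,0,0]], angular=[[0,0,0.03],[0,0,0.02],[0,0,0]])

```text
clock: 27.1
position: [0.5934, -0.155, 0.0597]
ee_rot: [3.054, 0.736, 0.002]
force: [5.1, 1.9, 4.6]
width: 0.127
gripper_force: 50.2
```

```bash
python3 -c "
from h import *
rail();arm.get_image('wrist');rail()"
```

```text
t 27.10 rail x 38.1 y 63.99 z 59.71 yaw err 0.8724 tilt [0.0012 0.0004] | F rail x -3.0 y 4.6 z 4.6 M [ 0.31 -1.04  0.51] w 11.64 g 50.2
t 27.15 rail x 38.1 y 63.99 z 59.71 yaw err 0.8719 tilt [0.0011 0.0004] | F rail x -3.4 y 4.1 z 4.1 M [ 0.27 -1.07  0.56] w 11.50 g 50.2
```

carry_out(claw=[0.8,0.8,0.8,0.8,0.8,0.8,0.8], delta_pos=[[0.04,0.03,-0.02],[0,0,0],[0,0,0],[0,0,0],[0,0,0],[0,0,0],[0,0,0]], angular=[[0,0,-0.09],[0,0,-0.09],[0,0,0],[0,0,0.06],[0,0,0.06],[0,0,0.06],[0,0,0]])

```text
clock: 27.85
position: [0.5935, -0.155, 0.0597]
ee_rot: [-3.054, -0.736, -0.001]
force: [4.7, 3.2, 4.5]
width: 0.123
gripper_force: 50.1
```

```bash
cat >> h.py <<'E'
def avg(n=5):
    m=[]
    for _ in range(n):
        arm.get_image('wrist');s=arm.observe();m.append(s['ft_torque'][2])
    print('Mz mean %.3f sd %.3f'%(np.mean(m),np.std(m)))
E
python3 -c "
from h import *
avg();rail()"
```

```text
Mz mean 0.478 sd 0.031
t 28.10 rail x 38.0 y 64.03 z 59.69 yaw err 0.8697 tilt [ 0.0006 -0.0003] | F rail x -3.2 y 3.9 z 2.7 M [ 0.56 -0.97  0.43] w 11.42 g 50.1
```

carry_out(claw=[0.8,0.8,0.8], delta_pos=[[0,0,0],[0,0,0],[0,0,0]], angular=[[0,0,0.03],[0,0,0.02],[0,0,0]])

```text
clock: 28.4
position: [0.5935, -0.1551, 0.0597]
ee_rot: [-3.07, -0.663, -0.001]
force: [5.0, 3.4, 3.6]
width: 0.123
gripper_force: 50.2
```

```bash
python3 -c "
from h import *
avg();rail()"
```

```text
Mz mean 0.516 sd 0.010
t 28.65 rail x 38.0 y 64.09 z 59.76 yaw err 0.9196 tilt [ 0.0007 -0.0002] | F rail x -4.4 y 3.0 z 3.8 M [ 0.47 -0.94  0.51] w 11.99 g 50.2
```

carry_out(claw=[0.8,0.8,0.8,0.8,0.8,0.8,0.8,0.8,0.8], delta_pos=[[0,0,0],[0,0,0],[0,0,0],[0,0,0],[0,0,0],[0,0,0],[0,0,0],[0,0,0],[0,0,0]], angular=[[0,0,0.03],[0,0,0],[0,0,-0.09],[0,0,-0.09],[0,0,0],[0,0,0.06],[0,0,0.06],[0,0,0.06],[0,0,0]])

```text
clock: 29.55
position: [0.5936, -0.155, 0.0598]
ee_rot: [-3.081, -0.615, -0.001]
force: [3.9, 3.2, 5.2]
width: 0.126
gripper_force: 50.2
```

```bash
python3 -c "
from h import *
avg();rail()"
```

```text
Mz mean 0.541 sd 0.018
t 29.80 rail x 38.0 y 64.15 z 59.80 yaw err 0.9494 tilt [ 0.0008 -0.0003] | F rail x -4.6 y 4.8 z 4.1 M [ 0.56 -0.99  0.57] w 11.13 g 50.2
```

carry_out(claw=[0.8,0.8,0.8,3.5,3.5,3.5,3.5,3.5,3.5,3.5,3.5,3.5], delta_pos=[[0,0,0],[0,0,0],[0,0,0],[0,0,0],[0,0,0],[0,0,0],[0,0,-0.5],[0,0,-1.5],[0,0,-2.5],[0,0,-2.5],[0,0,-1],[0,0,0]], angular=[[0,0,-0.09],[0,0,-0.09],[0,0,0],[0,0,0],[0,0,0],[0,0,0],[0,0,0],[0,0,0],[0,0,0],[0,0,0],[0,0,0],[0,0,0]])

```text
clock: 31.0
position: [0.594, -0.1561, 0.1417]
ee_rot: [3.012, 0.889, 0.005]
force: [0.2, 0.1, 0.5]
width: 0.385
gripper_force: 0.0
```

```bash
python3 - <<'E'
from h import *
rail()
a=arm.get_image('scene')
f=cv2.resize(a['frame'][200:300,160:320,::-1],None,fx=5,fy=5,interpolation=cv2.INTER_CUBIC);cv2.imwrite('pics/s4.png',f)
E
```

```text
t 31.00 rail x 38.9 y 64.78 z 141.70 yaw err 0.7714 tilt [0.0025 0.0021] | F rail x -0.2 y 0.1 z 0.5 M [-0.09  0.19  0.01] w 35.32 g 0.0
```

View pics/s4.png

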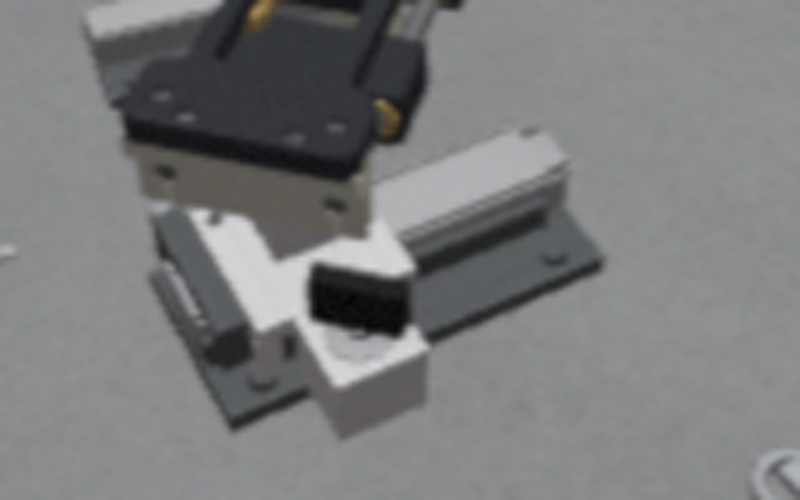

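The plate appears to meet the stop at about (205,270), and the knob has turned. To check seating, I'll return to the pose of the earlier view and compare the two.

carry_out(claw=[5,5,5,5,5,5,5,5,5,5,5,5,5,5,5], delta_pos=[[0,0,0],[0,0,0],[0,0,0],[0,0,0],[0,0,0],[0,0,0],[0,-1,0],[0,-2,0],[0,-2,0],[0,-1.35,0],[0,0,0.7],[0,0,1],[0,0,0.55],[0,0,0],[0,0,0]], angular=[[0,0,-0.13],[0,0,-0.13],[0,0,-0.13],[0,0,-0.13],[0,0,-0.13],[0,0,-0.12],[0,0,0],[0,0,0],[0,0,0],[0,0,0],[0,0,0],[0,0,0],[0,0,0],[0,0,0],[0,0,0]])

```text
clock: 32.55
position: [0.5313, -0.1416, 0.1168]
ee_rot: [-2.459, -1.955, 0.001]
force: [-0.8, 0.2, 0.5]
width: 0.543
gripper_force: 0.0
```

```bash
python3 - <<'E'
from h import *
np.set_printoptions(precision=2,suppress=True)
rail()
a=arm.get_image('wrist');s=arm.observe();save(a,'w6.png')
old=cv2.resize(cv2.imread('pics/w4.png'),(512,384),interpolation=cv2.INTER_AREA);new=a['frame'][:,:,::-1]
new=cv2.resize(cv2.resize(new,None,fx=1.5,fy=1.5),(512,384),interpolation=cv2.INTER_AREA)
def edges(im):
    g=cv2.GaussianBlur(cv2.cvtColor(np.ascontiguousarray(im),cv2.COLOR_BGR2GRAY),(3,3),0).astype(float)
    def fit(d,lo,hi,rng,sg,ax):
        out=[]
        for k in rng:
            v=(g[lo:hi,k] if ax==0 else g[k,lo:hi]);v=sg*np.gradient(v);i=int(v[1:-1].argmax())+1
            den=v[i-1]-2*v[i]+v[i+1];out.append(lo+i+(.5*(v[i-1]-v[i+1])/den if den else 0))
        k=np.polyfit(list(rng),out,1);return np.round([np.median(out),k[0]],3)
    print('plate trailing(row,slope)',fit(0,150,170,[230,233,236,290,295,300,304],1,0),
      'plate leading',fit(0,235,250,range(232,300,6),-1,0),
      'block front/top edges',fit(0,236,246,range(248,282,3),-1,0),fit(0,195,206,range(250,280,3),1,0),
      'plate left',fit(0,218,234,range(175,225,4),1,1),'base left(col)',fit(0,208,224,range(70,140,5),-1,1),'base right',fit(0,308,322,range(70,140,5),1,1),
      'base entry row',fit(0,42,58,[220,225,230,235,300,305,310],-1,0))
edges(old);edges(new)
E
```

```text
t 32.55 rail x 38.8 y 0.48 z 116.77 yaw err 0.0020 tilt [-0. -0.] | F rail x -0.0 y -0.8 z 0.5 M [-0.13  0.09 -0.05] w 49.87 g 0.0
plate trailing(row,slope) [160.79   0.02] plate leading [242.44  -0.  ] block front/top edges [242.48  -0.  ] [200.43   0.  ] plate left [225.7    0.04] base left(col) [213.95   0.02] base right [314.82  -0.02] base entry row [49.55  0.  ]
plate trailing(row,slope) [160.77   0.  ] plate leading [242.85   0.01] block front/top edges [242.84   0.01] [200.6    0.01] plate left [227.8    0.04] base left(col) [214.87   0.02] base right [316.42  -0.02] base entry row [49.15  0.  ]
```

View pics/w6.png

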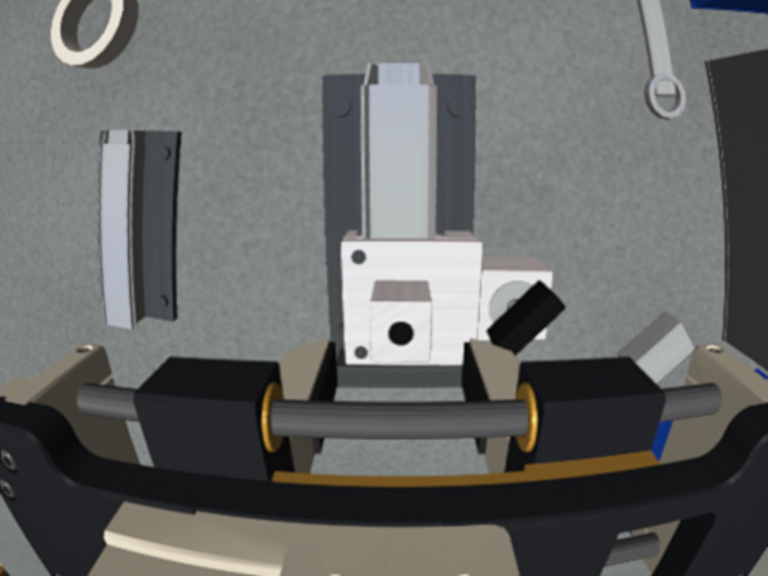

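The carrier has kept its position along the rail to within about 0.3 px of the earlier view. It shifted sideways onto the strip as expected, its leading edge still meets the dark stop at row 365, and the knob is turned. The gripper is clear, so I'll hand in.

```bash
python3 -c "
from cell import arm
print(arm.sign_off())"
```

```text
the job is handed in; nothing more can be done
None
```

I slid the carrier onto the middle-sized rail up against its stop (5–6 N at contact) and tightened the knob to about 36 N by feel, felt again after easing off. I then let go and handed in at about 33 s; the result of the judging was not shown.

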